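Square the cassette stack and index the feeder shuttle at its ball detent

ROBOT

A 6-joint arm with a two-finger parallel gripper is mounted at the origin on a cart in front of the work surface, level with it; the furniture and walls round the work are solid. World frame = base frame: x ahead of the robot, y to its left, z up, the work surface at z = 0. Lengths are in m, angles in rad, forces in N, time in s.
With the tool pointing down it reaches from about 0.35 to 0.925 m from the base axis. Payload 6.4 kg.
Tool frame: the origin (TCP) lies at the very end of the fingers, on their centre line; the grasp point (between the pads) lies 19 mm behind it (robot.grasp_offset is the distance from the TCP to the grasp point, in m); y points along the fingers, z is the direction in which the jaws open and shut, and the axes are right-handed (so a half turn about y gives the same grasp; the last joint's range is limited). The gripper opens to 94 mm and grips with 3 to 60 N. Pads are 16 mm wide; open, the fingers measure 119 mm over their backs; the gripper's body (75 mm by 177 mm) begins 78 mm behind the grasp point.
Start: joints at [-1.377, 0.245, 1.558, -0, 1.339, -0.174], TCP at [0.234, -0.607, 0.205] pointing down, gripper open.
Joint ranges: [-3.13, 3.13], [-1.02, 2.26], [0.13, 2.54], [-0.95, 4.09], [0.21, 2.88], [-2.74, 2.74]. Speed limits (rad/s): [2.57, 2.57, 3.14, 3.14, 3.14, 3.14].

INTERFACE

Orientations are given as a unit quaternion [w, x, y, z].
In Python, from bench import robot gives the robot as it stands.
- The arm moves only by the shell command python3 -m jog 'ROWS'. ROWS is JSON, a list of rows, each an object with "offset": the shift along the tool's x, y, z in cm, a list of three; "spin": the turn about the tool's y in rad; "claw": the opening, from 0 (shut) to 1 (fully open). In form: [{"offset": [dx, dy, dz], "spin": spin, "claw": claw}, ...]. A call has exactly 10 rows; each row is the pose to reach, as a shift and turn from the pose commanded when the call began, along the tool's axes at that moment; what a row does not reach only later rows make up. A row lasts 1/12 s, in which the tool goes at most 41.7 mm and 7.16 degrees, less where a joint would pass 70% of its speed; a pose out of reach is approached as far as the arm can. A call with a gripper value outside its range is refused whole. The fingers move at their own pace and stop on an object; the grip force is fixed at half the most. Time passes only in rows, so rows that repeat a pose let the fingers close, or fill a call up. It gives the time, the measured TCP pose, the force and the opening at its end, in the units of the state.
- robot.get_obs(): the state, without advancing time (a new reading comes with each control period).
- robot.camera(name): name is "scene" or "side" or "wrist"; returns a dict with "image" (480x640x3 uint8, blue, green, red), "intrinsics" (3x3 intrinsics, pixels), "rvec" (rotation vector, rad) and "tvec" (3), from world to camera coordinates, as OpenCV has them; the wrist camera has in their place "T_tool_cam" (4x4, takes a point from camera to tool coordinates, whose origin is the TCP and whose axes are the tool frame's). Camera axes: x right, y down, z forward; pixel columns grow to the right and rows downward; lengths in m; the calibration is good to about 2 mm. A picture is of the moment at which its call begins: read the wrist's pose just before it. There is no depth.
- robot.job_done(): hands the job in, once; it reports no verdict.
Trained networks look in the newest picture that a camera, given by its name, has taken for a name from the list of things; names that differ only in an ending like _2 or _b are one class to them, and where a whole thing is asked for, a point or a joint stands for the part that bears it (a point fixed in the world has none). Each returns a list of dicts, best first, with "confidence" (0 to 1); they miss things now and then, are a little off and sometimes report something else, mostly with a low value. They report only what shows in the picture. A call takes as long as a camera call. They do not tell look-alikes from the thing itself.
- robot.search_frame(target, camera): "xyz" ([x, y, z] in m, in world coordinates, good to about 4 mm: the middle of the surface that is visible of it).
- robot.masks_of(target, camera): "mask" (480x640 bool, what is visible of it).
- robot.pinpoint(target, camera): "xyz" ([x, y, z] in m, in world coordinates, good to about 4 mm: a listed point, or the origin of a listed thing).
The state is a dict: "clock": time; "q": joint angles; "qvel": joint speeds; "joint_torque": joint torques, N m; "tool_pos": TCP position; "tool_rot": TCP orientation; "force": force on the tool from outside, world axes, zero at the start; "ft_torque": the same for the moment, N m; "finger_gap": opening from 0.0 (shut) to 1.0 (fully open).
Only numpy, scipy, OpenCV 4.12 (cv2) and the standard library are available. Lean on these libraries where they do the work, as an engineer would, in place of code of your own. Each camera call takes 0.05 s, during which the arm holds its last target. There are 200 camera calls.

TASK

The four test cassettes stacked in the feeder's shuttle are ragged: gently tap their protruding ends in until the stack is square against the blue back wall of its tray, so that it fits through the reader head. Then take the shuttle's black grip and slide it along the rail into the reader head until you feel the ball detent click into its notch, without running on past it; finish there, still gripping and keeping the shuttle still at the notch while the reader draws its first cassette. Leave the other things on the bench as they are.

Things in the scene. Friction and masses are not known exactly. Their poses are not given: they have to be found in the camera images.
- feeder_base: Fixed aluminium base plate (84 x 335 mm, top 9 mm above the bench) with a steel guide rail along its middle. Origin on the bench below the tray's middle as it stands at the start; y runs along the rail toward the reader head (the way the shuttle must go), x across the rail from the tray's open front to its back wall. Stands anywhere on the bench, turned by up to 0.2 rad.
- shuttle (a joint): Travel of the dark grey shuttle along the base's y, in m: 0 is the start (loading place, at its stop), growing toward the reader head. The notch comes between 0.093 and 0.117, where shuttle_notch meets head_notch; the far stop is at 0.145, past the notch. Drag 1 to 2 N, rising to some 3 N on the ramp and flat of the detent.
- tray (a point): Middle of the tray floor's top face, 24 mm above the bench, moving with the shuttle; axes as the base's. The floor ends 41 mm in front (-x), where the tray is open, with only the base plate (to 42 mm in front) and the bench below. The blue back wall's face is 43 mm behind (+x), 20 mm high; the blue side walls are 14 mm high, 23 mm apart, from 31 mm in front to 45 mm behind.
- cassette_1: White flat test cassette, 86 x 21 x 4.7 mm, loose in the tray, bottom of the stack of four; its 86 mm length lies along the tray's x. Origin at the middle of its underside. At the start it sticks out toward the front by 2 to 9 mm; pushed in (+x) against the back wall its origin lies over tray (x = 0 there), its front end 43 mm in front of it.
- cassette_2: White flat test cassette, 86 x 21 x 4.7 mm, loose in the tray, second from below of the stack of four; its 86 mm length lies along the tray's x. Origin at the middle of its underside. At the start it sticks out toward the front by 8 to 16 mm; pushed in (+x) against the back wall its origin lies over tray (x = 0 there), its front end 43 mm in front of it.
- cassette_3: White flat test cassette, 86 x 21 x 4.7 mm, loose in the tray, third from below of the stack of four; its 86 mm length lies along the tray's x. Origin at the middle of its underside. At the start it sticks out toward the front by 1 to 10 mm; pushed in (+x) against the back wall its origin lies over tray (x = 0 there), its front end 43 mm in front of it.
- cassette_4: White flat test cassette, 86 x 21 x 4.7 mm, loose in the tray, top of the stack of four; its 86 mm length lies along the tray's x. Origin at the middle of its underside. At the start it sticks out toward the front by 5 to 16 mm; pushed in (+x) against the back wall its origin lies over tray (x = 0 there), its front end 43 mm in front of it.
- shuttle_grip: Black ribbed square grip post on the shuttle, 18 x 18 mm, 40 mm high, sides along the base's x and y. Origin at the middle of its foot, 24 mm above the bench and 115 mm from tray toward -y; its top is 64 mm above the bench.
- grip_center (a point): Point on the grip's axis, 22 mm above its foot (46 mm above the bench): where to grip it.
- reader_head: Fixed light-grey reader head, bridging the rail, 172 x 132 mm from above, 78 mm high, dark display on top. Axes as the base's; origin on the bench where the tray's middle is when the shuttle is at the notch, 93 to 117 mm from the base's origin. Mouth 45 mm before it (-y). Its front leg stands 47 mm before the rail's middle line, so it passes only a stack sticking out under 4 mm; roof at 51 mm.
- shuttle_notch (a point): Centre of the notch (8 mm wide) in the steel strip at the shuttle's rear edge, moving with it: 53 mm from tray toward -y, 52 mm toward +x. Ahead of the notch the strip has an 11 mm flat and before that a gentle 25 mm ramp, which the ball climbs first.
- head_notch (a point): Where the steel ball of the head's brass spring plunger seats: the shuttle is at the notch when shuttle_notch is here; 53 mm before the head's origin (-y), 52 mm behind the rail's middle line. The ball is pressed with about 5 N: it draws the shuttle forward over the last 4 mm into the notch (drag falls below zero), and some 15 N along the rail are needed to get it out either way.
- specimen_cup: Bystander: white specimen cup with an orange lid, 62 mm across, 64 mm high; origin at its underside.
- dropper: Bystander: brown dropper bottle with a black top, 30 mm across, 94 mm high; origin at its underside.
- calculator: Bystander: black pocket calculator, 118 x 62 x 17 mm, lying flat; origin at its underside.
There are look-alikes about, which are no part of the job. What is shaped like the cassette_4 but green is not meant.

How it is judged:
By the outcome, as a careful person would: the job done as asked, in the order asked, and still so for the second after the job is handed in, while the arm keeps its last pose, push and grip.
It also fails if it takes over 72 s, if anything falls off the work surface, if the arm or the gripper's body presses on something with over 40 N, if the wrist force passes 120 N, or if a joint passes its speed limit or range.

## Working session

There is one attempt and no reset: what is moved stays moved. The work goes in short steps, Python scripts to look and compute and a shell command to move; the robot and the scene stay as the last step left them, time stands still between calls to the robot, and variables do not carry over. Pictures are saved under pics/ and viewed, about 8 in all and at most 12, crops included, and the job is handed in when it is done.

```bash
ls; mkdir -p pics
python3 - <<'E'
from bench import robot
import cv2
o=robot.get_obs(); print({k:o[k] for k in('clock','tool_pos','tool_rot','force','finger_gap')})
for c in('scene','side'):
    r=robot.camera(c); cv2.imwrite(f'pics/{c}0.png',r['image'])
    for t in('feeder_base','tray','cassette_4','grip_center','shuttle_grip','reader_head','head_notch','shuttle_notch','specimen_cup','dropper','calculator'):
        print(c,t,[(d['xyz'],round(d['confidence'],2)) for d in robot.pinpoint(t,c)][:5])
E
```

```text
pics
{'clock': 0.0, 'tool_pos': array([ 0.23359495, -0.60594311,  0.20437778]), 'tool_rot': array([ 0.12929101, -0.12930101,  0.6958534 , -0.69451647]), 'force': array([-0.08159901,  0.91718614,  0.22084644]), 'finger_gap': 1.0011535955389501}
scene feeder_base [([0.5284, -0.0071, -0.0033], 0.85), ([0.5164, -0.0073, 0.0397], 0.57)]
scene tray [([0.5262, -0.0048, 0.0248], 0.83), ([0.5147, -0.0058, 0.0371], 0.57), ([0.5829, -0.0474, 0.0232], 0.45)]
scene cassette_4 [([0.5084, 0.2771, -0.0023], 0.75), ([0.6645, 0.2522, -0.0], 0.68), ([0.5158, -0.0087, 0.038], 0.66), ([0.5241, -0.0078, 0.0334], 0.61), ([0.5153, -0.0071, 0.0258], 0.6)]
scene grip_center [([0.5426, -0.1232, 0.0516], 0.69), ([0.5365, 0.407, -0.0025], 0.19)]
scene shuttle_grip [([0.5459, -0.1205, 0.0211], 0.57)]
scene reader_head [([0.505, 0.0989, 0.0022], 0.81)]
scene head_notch [([0.5355, 0.4049, -0.0025], 0.52)]
scene shuttle_notch []
scene specimen_cup [([0.4265, 0.3924, 0.0002], 0.76)]
scene dropper [([0.5367, 0.4053, 0.0016], 0.73), ([0.5456, -0.1192, 0.0243], 0.63)]
scene calculator []
side feeder_base [([0.5319, -0.0066, 0.0029], 0.83)]
side tray [([0.5228, -0.0079, 0.022], 0.93)]
side cassette_4 [([0.5094, 0.2803, 0.0044], 0.87), ([0.5172, -0.0109, 0.0385], 0.72), ([0.661, 0.255, -0.0023], 0.57), ([0.5171, -0.009, 0.0334], 0.4)]
side grip_center [([0.544, -0.1208, 0.0476], 0.5)]
side shuttle_grip [([0.5464, -0.1208, 0.0278], 0.43)]
side reader_head [([0.5004, 0.1047, 0.0008], 0.71), ([0.5158, -0.0139, 0.0374], 0.28)]
side head_notch []
side shuttle_notch [([0.5357, 0.4137, -0.0042], 0.68), ([0.584, -0.0527, 0.0196], 0.57)]
side specimen_cup [([0.4267, 0.3914, -0.0009], 0.59)]
side dropper [([0.5379, 0.4133, -0.0031], 0.93)]
side calculator [([0.4086, -0.2824, -0.0006], 0.77)]
```

View pics/scene0.png

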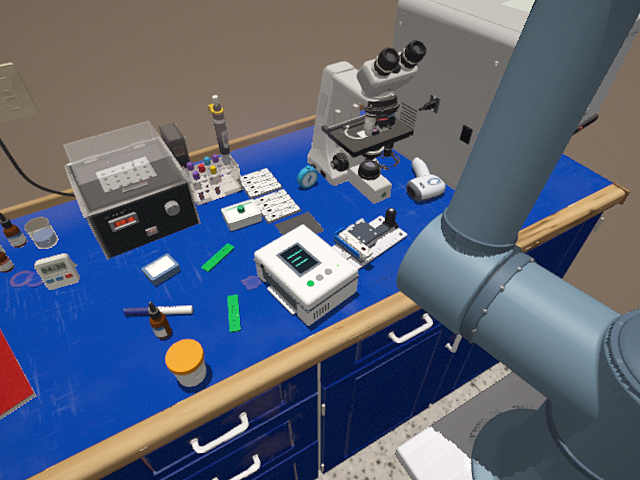

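View pics/side0.png

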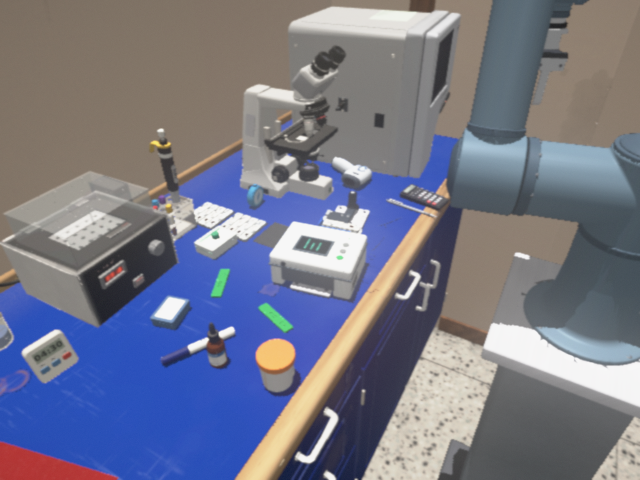

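The scene picture shows the reader head at (305,270), the white feeder with its black grip at (390,215), and the tray and stack partly hidden at (345,250). The green look-alikes at (235,312) and (217,257) are not part of the job. In the side picture the calculator is at (424,197), and the microscope stands behind the feeder. I'll view the stack closer with the wrist camera.

```bash
cat > h.py <<'E'
import numpy as np, cv2
from scipy.spatial.transform import Rotation as Rot
from bench import robot
def pose():
    o=robot.get_obs(); q=o['tool_rot']; return np.array(o['tool_pos']),Rot.from_quat([q[1],q[2],q[3],q[0]]).as_matrix(),o
def show():
    p,R,o=pose(); print('t',round(o['clock'],2),'pos',p.round(4),'F',o['force'].round(2),'gap',round(o['finger_gap'],3)); print('R',R.round(3).tolist()); return p,R
def off(target,R=None):
    p,R0,_=pose(); R=R0 if R is None else R
    return (R.T@(np.array(target)-p)*100).round(2)
def wcam(name):
    p,R,_=pose(); r=robot.camera('wrist'); T=r['T_tool_cam']
    cv2.imwrite(f'pics/{name}.png',r['image']); return r['image'],r['intrinsics'],R@T[:3,:3],R@T[:3,3]+p
E
python3 - <<'E'
from h import *
p,R=show(); r=robot.camera('wrist'); print(r['T_tool_cam'].round(3),r['intrinsics'].round(0))
bx=np.array([np.cos(.17),np.sin(.17),0]); 
for s in(1,-1):
    d=R.T@(s*bx); print('spin to bring tool x to',s,'bx',np.arctan2(-d[2],d[0]))
print(off([0.40,-0.06,0.20]))
E
```

```text
t 1.2 pos [ 0.2337 -0.6065  0.2054] F [-0.02 -0.33 -0.75] gap 0.997
R [[-0.933, -0.0, 0.36], [-0.36, 0.0, -0.933], [-0.0, -1.0, -0.0]]
[[ 0.     0.961  0.276 -0.08 ]
 [-0.    -0.276  0.961 -0.178]
 [ 1.    -0.     0.    -0.001]
 [ 0.     0.     0.     1.   ]] [[360.   0. 321.]
 [  0. 360. 235.]
 [  0.   0.   1.]]
spin to bring tool x to 1 bx -2.94384634139824
spin to bring tool x to -1 bx 0.1977463121915534
[-35.17   0.54 -45.02]
```

```bash
python3 -m jog '[{"offset":[-3.5,0,-4.5],"spin":-0.12,"claw":0.5},{"offset":[-6,0,-8],"spin":-0.24,"claw":0},{"offset":[-8,0,-10.5],"spin":-0.36,"claw":0},{"offset":[-10.5,0,-13.5],"spin":-0.48,"claw":0},{"offset":[-13,0,-16.5],"spin":-0.6,"claw":0},{"offset":[-15,0,-19],"spin":-0.72,"claw":0},{"offset":[-17,0,-22],"spin":-0.84,"claw":0},{"offset":[-19.5,0,-25],"spin":-0.96,"claw":0},{"offset":[-22,0,-28],"spin":-1.08,"claw":0},{"offset":[-24,0,-30.5],"spin":-1.2,"claw":0}]'
python3 - <<'E'
from h import *
p,R=show(); print(off([0.40,-0.06,0.20]))
E
```

```text
clock: 2.08
tool_pos: [0.3483, -0.2335, 0.2056]
tool_rot: [0.501, -0.501, 0.499, -0.499]
force: [1.2, 0.1, 0.2]
finger_gap: 0.326
t 2.08 pos [ 0.3483 -0.2335  0.2056] F [1.21 0.11 0.22] gap 0.326
R [[0.003, 0.001, 1.0], [-1.0, -0.0, 0.003], [0.0, -1.0, 0.001]]
[-17.33   0.56   5.22]
```

```bash
python3 -m jog '[{"offset":[-2,0,0.5],"spin":-0.12,"claw":0},{"offset":[-4,0,1],"spin":-0.24,"claw":0},{"offset":[-6,0,1.5],"spin":-0.36,"claw":0},{"offset":[-8,0,2.5],"spin":-0.48,"claw":0},{"offset":[-10,0,3],"spin":-0.6,"claw":0},{"offset":[-12,0,3.5],"spin":-0.72,"claw":0},{"offset":[-14,0,4],"spin":-0.84,"claw":0},{"offset":[-16,0,4.5],"spin":-0.96,"claw":0},{"offset":[-17,0,5],"spin":-1.08,"claw":0},{"offset":[-17.3,0,5.2],"spin":-1.2,"claw":0}]'; python3 -m jog '[{"offset":[0,0,0],"spin":-0.12,"claw":0},{"offset":[0,0,0],"spin":-0.24,"claw":0},{"offset":[0,0,0],"spin":-0.36,"claw":0},{"offset":[0,0,0],"spin":-0.48,"claw":0},{"offset":[0,0,0],"spin":-0.54,"claw":0},{"offset":[0,0,0],"spin":-0.54,"claw":0},{"offset":[0,0,0],"spin":-0.54,"claw":0},{"offset":[0,0,0],"spin":-0.54,"claw":0},{"offset":[0,0,0],"spin":-0.54,"claw":0},{"offset":[0,0,0],"spin":-0.54,"claw":0}]'
python3 - <<'E'
from h import *
show(); im,K,R,t=wcam('w1')
for f in ('pinpoint','search_frame'):
  for c in('tray','cassette_4','grip_center','shuttle_grip','head_notch','shuttle_notch','reader_head','feeder_base'):
    print(f,c,[(np.round(d['xyz'],4).tolist(),round(d['confidence'],2)) for d in getattr(robot,f)(c,'wrist')][:5])
E
```

```text
clock: 2.92
tool_pos: [0.4009, -0.0613, 0.2056]
tool_rot: [0.695, -0.695, 0.128, -0.129]
force: [-0.1, -0.6, 0.3]
finger_gap: 0.008
clock: 3.75
tool_pos: [0.4005, -0.0628, 0.2055]
tool_rot: [-0.705, 0.705, 0.058, -0.058]
force: [0.2, -0.3, 0.8]
finger_gap: 0.008
t 3.75 pos [ 0.4005 -0.0628  0.2055] F [ 0.17 -0.33  0.83] gap 0.008
R [[0.986, 0.0, -0.165], [0.165, -0.0, 0.986], [0.0, -1.0, -0.0]]
pinpoint tray [([0.5214, -0.0062, 0.0238], 0.72)]
pinpoint cassette_4 [([0.5171, -0.0096, 0.0353], 0.89), ([0.5103, 0.2782, 0.0053], 0.73), ([0.6625, 0.2525, -0.0025], 0.7)]
pinpoint grip_center [([0.5444, -0.1192, 0.0497], 0.55)]
pinpoint shuttle_grip [([0.5442, -0.1188, 0.0249], 0.69)]
pinpoint head_notch []
pinpoint shuttle_notch []
pinpoint reader_head [([0.5028, 0.0988, -0.0017], 0.7)]
pinpoint feeder_base [([0.5249, -0.0073, 0.0015], 0.69)]
search_frame tray [([0.5352, -0.0973, 0.0238], 0.63)]
search_frame cassette_4 [([0.4951, -0.009, 0.0394], 0.91), ([0.5041, 0.277, 0.0106], 0.83), ([0.6627, 0.2512, 0.0032], 0.71), ([0.4701, -0.0132, 0.0342], 0.42)]
search_frame grip_center [([0.5362, -0.1154, 0.0357], 0.92)]
search_frame shuttle_grip [([0.5374, -0.119, 0.0311], 0.86), ([0.402, -0.2805, 0.0154], 0.56)]
search_frame head_notch [([0.4593, 0.1101, 0.0741], 0.68)]
search_frame shuttle_notch [([0.5324, -0.1023, 0.0235], 0.9)]
search_frame reader_head [([0.4585, 0.1086, 0.0738], 0.62)]
search_frame feeder_base [([0.5132, -0.0334, 0.0089], 0.93)]
```

View pics/w1.png

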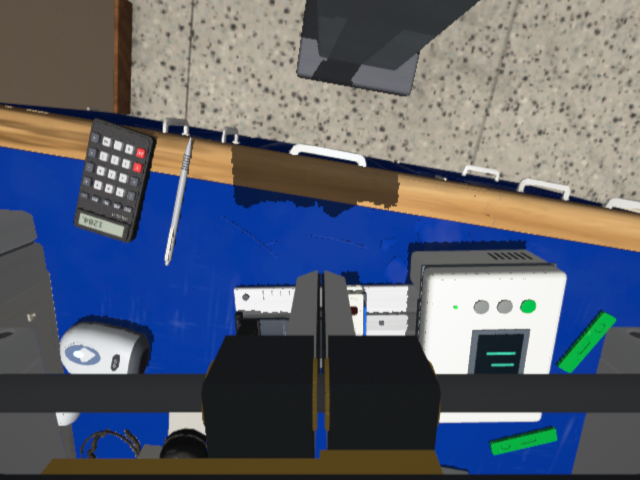

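The wrist picture shows the calculator at (115,180), the head at (490,330), and the base between columns 235 and 410. The fingers hide the stack, so I'll shift sideways to see it.

```bash
python3 -m jog '[{"offset":[0,0,-3],"spin":0,"claw":0},{"offset":[0,1,-6],"spin":0,"claw":0},{"offset":[0,2,-9],"spin":0,"claw":0},{"offset":[0,4,-10],"spin":0,"claw":0},{"offset":[0,6,-11],"spin":0,"claw":0},{"offset":[0,6,-11],"spin":0,"claw":0},{"offset":[0,6,-11],"spin":0,"claw":0},{"offset":[0,6,-11],"spin":0,"claw":0},{"offset":[0,6,-11],"spin":0,"claw":0},{"offset":[0,6,-11],"spin":0,"claw":0}]'
python3 - <<'E'
from h import *
show(); im,K,R,t=wcam('w2'); np.savez('w2.npz',K=K,R=R,t=t)
for c in('tray','cassette_4','grip_center','shuttle_grip','shuttle_notch','reader_head','feeder_base'):
    print(c,[(np.round(d['xyz'],4).tolist(),round(d['confidence'],2)) for d in robot.pinpoint(c,'wrist')][:5])
cv2.imwrite('pics/w2c.png',cv2.resize(im[230:480,330:630],None,fx=2.6,fy=2.4,interpolation=cv2.INTER_CUBIC))
E
```

```text
clock: 5.43
tool_pos: [0.4194, -0.1712, 0.1468]
tool_rot: [-0.704, 0.705, 0.06, -0.058]
force: [0.8, -0.5, 0.4]
finger_gap: 0.003
t 5.43 pos [ 0.4194 -0.1712  0.1468] F [ 0.76 -0.46  0.41] gap 0.003
R [[0.986, 0.002, -0.166], [0.166, -0.001, 0.986], [0.002, -1.0, -0.002]]
tray [([0.5197, -0.0066, 0.025], 0.94)]
cassette_4 [([0.5158, -0.0107, 0.0375], 0.88), ([0.5105, -0.0072, 0.029], 0.72), ([0.5204, -0.007, 0.0343], 0.43)]
grip_center []
shuttle_grip []
shuttle_notch []
reader_head [([0.5002, 0.0994, -0.0007], 0.92)]
feeder_base [([0.5241, -0.0074, -0.0014], 0.61)]
```

View pics/w2c.png

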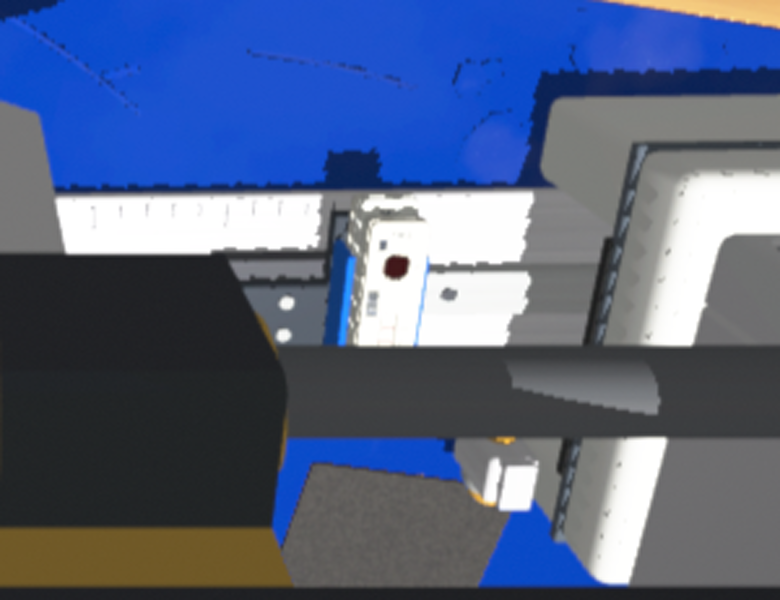

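The crop shows the stack at (395,270), with the protruding ends up to row 195 near the base's front edge at row 189. That edge lies level in the image, so the tool is aligned with the base. Now I'll turn these pixels into positions.

Run:
```python
from h import *
d=np.load('w2.npz');K,R,t=d['K'],d['R'],d['t']
a=.167; bx=np.array([np.cos(a),np.sin(a)]);by=np.array([-np.sin(a),np.cos(a)])
def pt(n,cx,cy,z):
    r=R@np.linalg.inv(K)@[330+cx/2.6,230+cy/2.4,1]; w=t+r*(z-t[2])/r[2]
    print(n,w.round(4),'bx',round(w[:2]@bx,4),'by',round(w[:2]@by,4))
pt('base front L',80,190,.009);pt('base front R',500,190,.009)
pt('c4 front L',372,219,.0428);pt('c4 front R',426,222,.0428)
pt('low front',390,195,.035)
pt('grip est?',0,0,.046)
for n,w in dict(tray=[.5225,-.0065],grip=[.5443,-.120],head=[.502,.1005],cup=[.4266,.392],base=[.5265,-.007]).items(): print(n,round(np.dot(w,bx),4),round(np.dot(w,by),4))
```

```text
base front L [ 0.4968 -0.1184  0.009 ] bx 0.4702 by -0.1994
base front R [0.4707 0.0359 0.009 ] bx 0.4701 by -0.0429
c4 front L [ 0.475  -0.0263  0.0428] bx 0.464 by -0.1049
c4 front R [ 0.4732 -0.0081  0.0428] bx 0.4652 by -0.0866
low front [ 0.4681 -0.0187  0.035 ] bx 0.4585 by -0.0962
grip est? [ 0.4135 -0.1643  0.046 ] bx 0.3804 by -0.2307
tray 0.5142 -0.0933
grip 0.5168 -0.2088
head 0.5117 0.0157
cup 0.4858 0.3156
base 0.518 -0.0944
```

```bash
python3 -m jog '[{"offset":[0.5,0,3],"spin":0,"claw":0},{"offset":[1,0,6],"spin":0,"claw":0},{"offset":[2,0,9],"spin":0,"claw":0},{"offset":[3,0,12],"spin":0,"claw":0},{"offset":[4,0,14],"spin":0,"claw":0},{"offset":[4.5,2,14.4],"spin":0,"claw":0},{"offset":[4.5,5,14.4],"spin":0,"claw":0},{"offset":[4.5,8,14.4],"spin":0,"claw":0},{"offset":[4.5,10,14.4],"spin":0,"claw":0},{"offset":[4.5,10,14.4],"spin":0,"claw":0}]'
cat >> h.py <<'E'
a=.167; bx=np.array([np.cos(a),np.sin(a)]);by=np.array([-np.sin(a),np.cos(a)])
def bs():
    p,R,o=pose(); F=o['force']; print('t',round(o['clock'],2),'bx',round(p[:2]@bx,4),'by',round(p[:2]@by,4),'z',round(p[2],4),'Fbx',round(F[:2]@bx,2),'Fby',round(F[:2]@by,2),'Fz',round(F[2],2),'gap',round(o['finger_gap'],3),'yaw',round(np.arctan2(R[1,0],R[0,0]),4))
E
python3 -c "from h import *;bs()"
```

```text
clock: 6.67
tool_pos: [0.4356, -0.0206, 0.0414]
tool_rot: [0.706, -0.703, -0.056, 0.062]
force: [-0.3, 0.9, -1.1]
finger_gap: 0.008
t 6.67 bx 0.4261 by -0.0927 z 0.0414 Fbx -0.17 Fby 0.95 Fz -1.05 gap 0.008 yaw 0.1663
```

```bash
python3 -m jog '[{"offset":[0,0.5,0],"spin":0,"claw":0},{"offset":[0,1,0],"spin":0,"claw":0},{"offset":[0,1.5,0],"spin":0,"claw":0},{"offset":[0,2,0],"spin":0,"claw":0},{"offset":[0,2.4,0],"spin":0,"claw":0},{"offset":[0,2.4,0],"spin":0,"claw":0},{"offset":[0,2.4,0],"spin":0,"claw":0},{"offset":[0,2.4,0],"spin":0,"claw":0},{"offset":[0,2.4,0],"spin":0,"claw":0},{"offset":[0,2.4,0],"spin":0,"claw":0}]'
python3 - <<'E'
from h import *
bs(); im,K,R,t=wcam('w3'); np.savez('w3.npz',K=K,R=R,t=t)
bs(); cv2.imwrite('pics/w3c.png',cv2.resize(im[230:430,200:460],None,fx=3,fy=3,interpolation=cv2.INTER_CUBIC))
E
```

```text
clock: 7.5
tool_pos: [0.4395, -0.0219, 0.0217]
tool_rot: [-0.705, 0.705, 0.059, -0.059]
force: [-0.5, -0.4, -0.1]
finger_gap: 0.004
t 7.5 bx 0.4297 by -0.0946 z 0.0217 Fbx -0.6 Fby -0.31 Fz -0.07 gap 0.004 yaw 0.1663
t 7.55 bx 0.4297 by -0.0946 z 0.0217 Fbx 0.05 Fby 1.21 Fz 0.41 gap 0.005 yaw 0.1662
```

View pics/w3c.png

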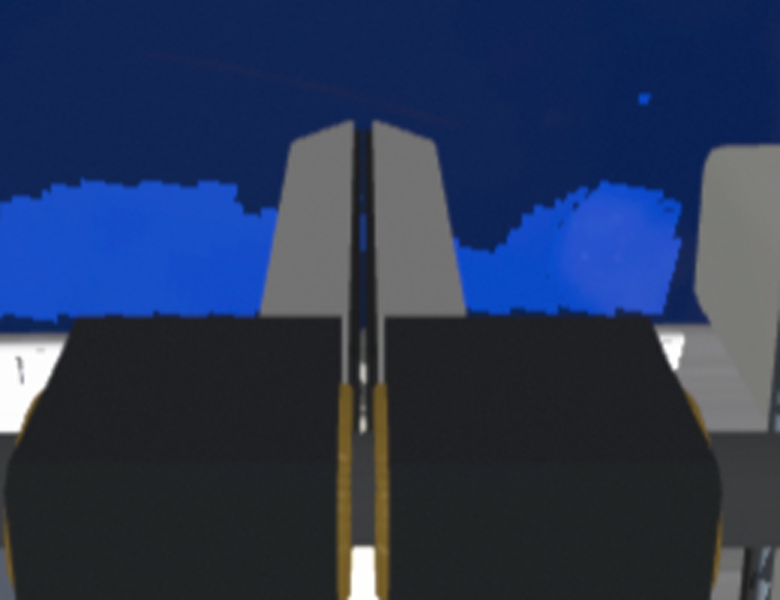

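The fingers are straight in front of the stack, at columns 265–465, and the tip is clear of the base plate. Next I go slightly lower and advance gently.

```bash
python3 -m jog '[{"offset":[0,0.3,0],"spin":0,"claw":0},{"offset":[0.2,0.5,0],"spin":0,"claw":0},{"offset":[0.4,0.5,0],"spin":0,"claw":0},{"offset":[0.6,0.5,0],"spin":0,"claw":0},{"offset":[0.8,0.5,0],"spin":0,"claw":0},{"offset":[1.0,0.5,0],"spin":0,"claw":0},{"offset":[1.2,0.5,0],"spin":0,"claw":0},{"offset":[1.4,0.5,0],"spin":0,"claw":0},{"offset":[1.5,0.5,0],"spin":0,"claw":0},{"offset":[1.6,0.5,0],"spin":0,"claw":0}]'; python3 -c "from h import *;bs()"
python3 -m jog '[{"offset":[0.1,0,0],"spin":0,"claw":0},{"offset":[0.2,0,0],"spin":0,"claw":0},{"offset":[0.3,0,0],"spin":0,"claw":0},{"offset":[0.4,0,0],"spin":0,"claw":0},{"offset":[0.5,0,0],"spin":0,"claw":0},{"offset":[0.6,0,0],"spin":0,"claw":0},{"offset":[0.7,0,0],"spin":0,"claw":0},{"offset":[0.8,0,0],"spin":0,"claw":0},{"offset":[0.9,0,0],"spin":0,"claw":0},{"offset":[1.0,0,0],"spin":0,"claw":0}]'; python3 -c "from h import *;bs()"
```

```text
clock: 8.38
tool_pos: [0.4553, -0.0192, 0.0165]
tool_rot: [-0.705, 0.705, 0.059, -0.059]
force: [-0.4, 0.4, -0.2]
finger_gap: 0.005
t 8.38 bx 0.4457 by -0.0946 z 0.0165 Fbx -0.32 Fby 0.44 Fz -0.17 gap 0.005 yaw 0.1663
clock: 9.22
tool_pos: [0.4649, -0.0175, 0.0164]
tool_rot: [0.705, -0.705, -0.059, 0.059]
force: [-0.7, -0.7, -0.4]
finger_gap: 0.003
t 9.22 bx 0.4556 by -0.0945 z 0.0164 Fbx -0.77 Fby -0.62 Fz -0.42 gap 0.003 yaw 0.1662
```

```bash
python3 -m jog '[{"offset":[0.05,0,0],"spin":0,"claw":0},{"offset":[0.1,0,0],"spin":0,"claw":0},{"offset":[0.15,0,0],"spin":0,"claw":0},{"offset":[0.2,0,0],"spin":0,"claw":0},{"offset":[0.25,0,0],"spin":0,"claw":0},{"offset":[0.3,0,0],"spin":0,"claw":0},{"offset":[0.3,0,0],"spin":0,"claw":0},{"offset":[0.3,0,0],"spin":0,"claw":0},{"offset":[0.3,0,0],"spin":0,"claw":0},{"offset":[0.3,0,0],"spin":0,"claw":0}]'; python3 -c "from h import *;bs()"
python3 -m jog '[{"offset":[0.05,0,0],"spin":0,"claw":0},{"offset":[0.1,0,0],"spin":0,"claw":0},{"offset":[0.15,0,0],"spin":0,"claw":0},{"offset":[0.15,0,0],"spin":0,"claw":0},{"offset":[0.15,0,0],"spin":0,"claw":0},{"offset":[0.15,0,0],"spin":0,"claw":0},{"offset":[0.15,0,0],"spin":0,"claw":0},{"offset":[0.15,0,0],"spin":0,"claw":0},{"offset":[0.15,0,0],"spin":0,"claw":0},{"offset":[0.15,0,0],"spin":0,"claw":0}]'; python3 -c "from h import *;bs()"
```

```text
clock: 10.05
tool_pos: [0.468, -0.017, 0.0165]
tool_rot: [-0.705, 0.705, 0.059, -0.059]
force: [-0.1, 1.0, -0.3]
finger_gap: 0.003
t 10.05 bx 0.4587 by -0.0946 z 0.0165 Fbx 0.08 Fby 0.96 Fz -0.3 gap 0.003 yaw 0.1662
clock: 10.88
tool_pos: [0.4694, -0.0168, 0.0165]
tool_rot: [-0.705, 0.705, 0.059, -0.059]
force: [-0.5, -0.9, 1.3]
finger_gap: 0.002
t 10.88 bx 0.4601 by -0.0946 z 0.0165 Fbx -0.61 Fby -0.79 Fz 1.29 gap 0.002 yaw 0.1662
```

```bash
python3 -m jog '[{"offset":[0.02,0,0],"spin":0,"claw":0},{"offset":[0.04,0,0],"spin":0,"claw":0},{"offset":[0.06,0,0],"spin":0,"claw":0},{"offset":[0.08,0,0],"spin":0,"claw":0},{"offset":[0.1,0,0],"spin":0,"claw":0},{"offset":[0.12,0,0],"spin":0,"claw":0},{"offset":[0.14,0,0],"spin":0,"claw":0},{"offset":[0.15,0,0],"spin":0,"claw":0},{"offset":[0.15,0,0],"spin":0,"claw":0},{"offset":[0.15,0,0],"spin":0,"claw":0}]'; python3 -c "from h import *;bs()"
python3 - <<'E'
from h import *
r=robot.camera('side');cv2.imwrite('pics/s1.png',r['image'])
im,K,R,t=wcam('w4')
cv2.imwrite('pics/w4c.png',cv2.resize(im[230:430,200:460],None,fx=3,fy=3,interpolation=cv2.INTER_CUBIC))
bs()
for c in('scene','side','wrist'):
    print(c,[(np.dot(d['xyz'][:2],bx).round(4),np.dot(d['xyz'][:2],by).round(4),d['xyz'][2],round(d['confidence'],2)) for d in robot.pinpoint('cassette_4',c)][:6] if c!='scene' else '')
E
```

```text
clock: 11.72
tool_pos: [0.4709, -0.0165, 0.0165]
tool_rot: [-0.705, 0.705, 0.059, -0.059]
force: [0.2, -0.2, 0.5]
finger_gap: 0.003
t 11.72 bx 0.4616 by -0.0946 z 0.0165 Fbx 0.18 Fby -0.26 Fz 0.51 gap 0.003 yaw 0.1662
t 11.82 bx 0.4616 by -0.0946 z 0.0165 Fbx -0.71 Fby 0.15 Fz -0.04 gap 0.004 yaw 0.1661
scene 
side [(np.float64(0.5497), np.float64(0.188), 0.002, 0.96), (np.float64(0.5143), np.float64(-0.0924), 0.0306, 0.56)]
wrist []
```

View pics/w4c.png

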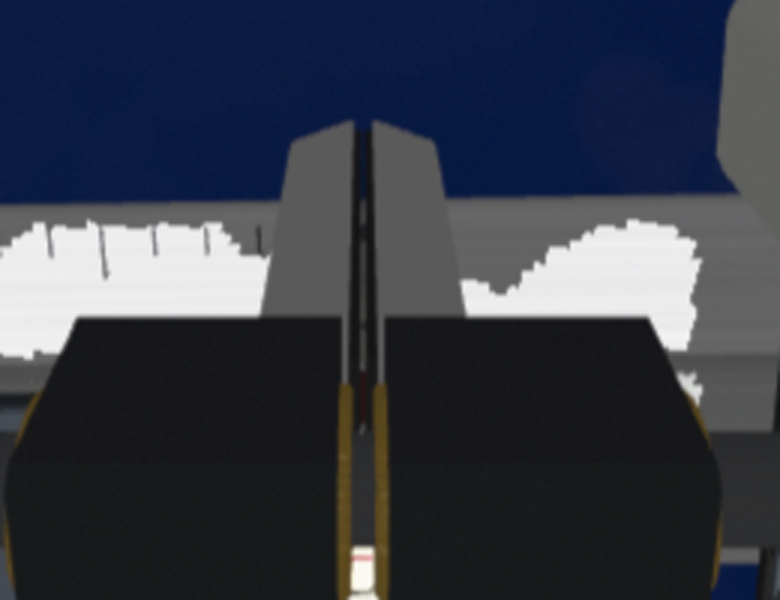

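Run:
```python
from h import *
d=np.load('w3.npz');K,R=d['K'],d['R']
p,Rt,_=pose(); r=robot.camera('wrist');T=r['T_tool_cam'];R=Rt@T[:3,:3];t=Rt@T[:3,3]+p
for cx,cy in((20,203),(360,199),(600,196)):
    v=R@np.linalg.inv(K)@[200+cx/3,230+cy/3,1]; w=t+v*(.009-t[2])/v[2]; print(w.round(4),((w-p)[:2]@bx).round(4),((w-p)[:2]@by).round(4))
# rows where finger tip front edge
for x in(-.008,.008):
    c=T[:3,:3].T@(np.array([x,0,0])-T[:3,3]); q=K@c; print(x,(q[:2]/q[2]).round(1))
bs()
```

```text
[ 0.4906 -0.078   0.009 ] 0.0092 -0.0639
[ 0.4792 -0.015   0.009 ] 0.0084 0.0001
[0.4712 0.0293 0.009 ] 0.0079 0.0451
-0.008 [319.8 274.3]
0.008 [319.8 301.7]
t 11.97 bx 0.4616 by -0.0946 z 0.0165 Fbx 0.27 Fby 0.89 Fz -0.74 gap 0.005 yaw 0.1662
```

```bash
python3 -m jog '[{"offset":[0.02,0,0],"spin":0,"claw":0},{"offset":[0.04,0,0],"spin":0,"claw":0},{"offset":[0.06,0,0],"spin":0,"claw":0},{"offset":[0.08,0,0],"spin":0,"claw":0},{"offset":[0.1,0,0],"spin":0,"claw":0},{"offset":[0.1,0,0],"spin":0,"claw":0},{"offset":[0.1,0,0],"spin":0,"claw":0},{"offset":[0.1,0,0],"spin":0,"claw":0},{"offset":[0.1,0,0],"spin":0,"claw":0},{"offset":[0.1,0,0],"spin":0,"claw":0}]'; python3 -c "from h import *;bs()"
python3 -m jog '[{"offset":[0.02,0,0],"spin":0,"claw":0},{"offset":[0.03,0,0],"spin":0,"claw":0},{"offset":[0.04,0,0],"spin":0,"claw":0},{"offset":[0.05,0,0],"spin":0,"claw":0},{"offset":[0.06,0,0],"spin":0,"claw":0},{"offset":[0.06,0,0],"spin":0,"claw":0},{"offset":[0.06,0,0],"spin":0,"claw":0},{"offset":[0.06,0,0],"spin":0,"claw":0},{"offset":[0.06,0,0],"spin":0,"claw":0},{"offset":[0.06,0,0],"spin":0,"claw":0}]'; python3 -c "from h import *;bs()"
```

```text
clock: 12.8
tool_pos: [0.4715, -0.0164, 0.0164]
tool_rot: [0.705, -0.705, -0.058, 0.059]
force: [-3.9, -1.7, 2.5]
finger_gap: 0.002
t 12.8 bx 0.4622 by -0.0945 z 0.0164 Fbx -4.15 Fby -0.99 Fz 2.48 gap 0.002 yaw 0.1663
clock: 13.63
tool_pos: [0.4715, -0.0163, 0.0163]
tool_rot: [0.705, -0.705, -0.058, 0.06]
force: [-6.1, -1.8, 4.7]
finger_gap: 0.007
t 13.63 bx 0.4622 by -0.0945 z 0.0163 Fbx -6.32 Fby -0.8 Fz 4.68 gap 0.007 yaw 0.1666
```

The contact force rose to 6 N and the tool stopped, as expected at the back wall. Now I back off and look at the stack.

```bash
python3 -m jog '[{"offset":[-0.5,0,0],"spin":0,"claw":0},{"offset":[-1.5,0,0],"spin":0,"claw":0},{"offset":[-3,0,0],"spin":0,"claw":0},{"offset":[-4,0,0],"spin":0,"claw":0},{"offset":[-4.5,-2,0],"spin":0,"claw":0},{"offset":[-5,-4,0],"spin":0,"claw":0},{"offset":[-6,-6,-2],"spin":0,"claw":0},{"offset":[-6,-8,-4],"spin":0,"claw":0},{"offset":[-6,-8,-7],"spin":0,"claw":0},{"offset":[-6,-8,-8],"spin":0,"claw":0}]'
python3 -m jog '[{"offset":[-0.5,0,-1],"spin":0,"claw":0},{"offset":[-1,0,-2],"spin":0,"claw":0},{"offset":[-1,0,-3],"spin":0,"claw":0},{"offset":[-1,0,-3],"spin":0,"claw":0},{"offset":[-1,0,-3],"spin":0,"claw":0},{"offset":[-1,0,-3],"spin":0,"claw":0},{"offset":[-1,0,-3],"spin":0,"claw":0},{"offset":[-1,0,-3],"spin":0,"claw":0},{"offset":[-1,0,-3],"spin":0,"claw":0},{"offset":[-1,0,-3],"spin":0,"claw":0}]'
python3 - <<'E'
from h import *
bs(); im,K,R,t=wcam('w5'); np.savez('w5.npz',K=K,R=R,t=t)
print([(np.round(d['xyz'],4).tolist(),round(d['confidence'],2)) for d in robot.pinpoint('cassette_4','wrist')])
cv2.imwrite('pics/w5c.png',cv2.resize(im[270:420,340:540],None,fx=4,fy=4,interpolation=cv2.INTER_CUBIC))
E
```

```text
clock: 14.47
tool_pos: [0.428, -0.1082, 0.0985]
tool_rot: [-0.703, 0.706, 0.06, -0.056]
force: [0.7, 0.7, 0.2]
finger_gap: 0.001
clock: 15.3
tool_pos: [0.4216, -0.1361, 0.0964]
tool_rot: [0.705, -0.705, -0.059, 0.059]
force: [0.3, 0.1, -0.4]
finger_gap: 0.001
t 15.3 bx 0.3931 by -0.2042 z 0.0964 Fbx 0.3 Fby 0.01 Fz -0.44 gap 0.001 yaw 0.1667
[]
```

View pics/w5c.png

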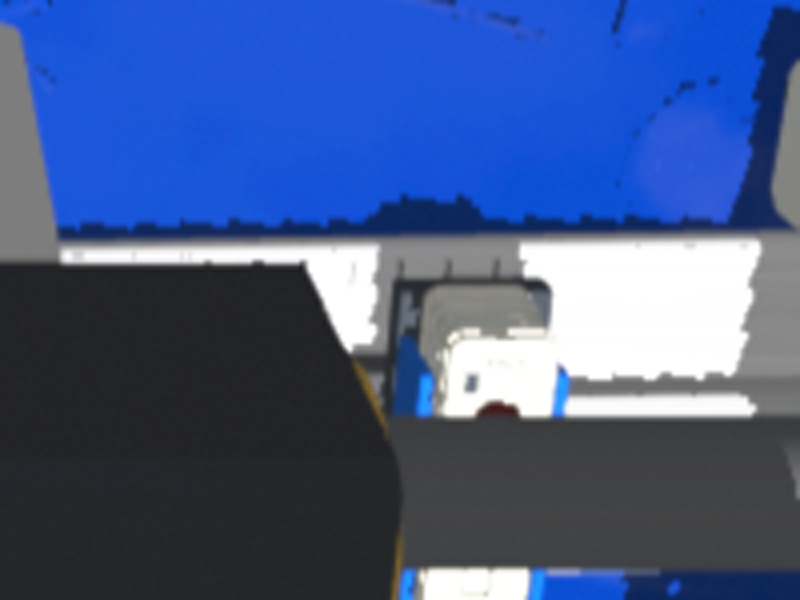

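The crop shows a smooth, flat stack front (grey face, rows 285–338) with no ragged steps. I'll put numbers on it.

```bash
python3 - <<'E'
from h import *
d=np.load('w5.npz');K,R,t=d['K'],d['R'],d['t']
def pt(n,cx,cy,z):
    r=R@np.linalg.inv(K)@[340+cx/4,270+cy/4,1]; w=t+r*(z-t[2])/r[2]
    print(n,w.round(4),'bx',round(w[:2]@bx,4),'by',round(w[:2]@by,4))
pt('plate front L',70,237,.009);pt('plate front M',480,234,.009);pt('plate front R',740,232,.009)
pt('floor front',480,281,.024)
pt('top front',500,335,.0428);pt('bottom front',480,287,.024)
pt('topL',445,340,.0428);pt('topR',553,340,.0428)
E
python3 - <<'E'
from h import *
robot.camera('scene');robot.camera('side')
for c in('scene','side','wrist'):
  for n in('shuttle_grip','grip_center','reader_head','tray'):
    print(c,n,[(np.dot(d['xyz'][:2],bx).round(4),np.dot(d['xyz'][:2],by).round(4),round(d['xyz'][2],3),round(d['confidence'],2)) for d in robot.pinpoint(n,c)][:2])
bs()
E
```

```text
plate front L [ 0.4922 -0.0927  0.009 ] bx 0.47 by -0.1733
plate front M [ 0.4775 -0.0091  0.009 ] bx 0.4693 by -0.0883
plate front R [0.4681 0.0439 0.009 ] bx 0.4689 by -0.0345
floor front [ 0.4799 -0.0142  0.024 ] bx 0.4709 by -0.0937
top front [ 0.4799 -0.0176  0.0428] bx 0.4703 by -0.0971
bottom front [ 0.4812 -0.0138  0.024 ] bx 0.4722 by -0.0936
topL [ 0.4826 -0.0273  0.0428] bx 0.4714 by -0.1072
topR [ 0.4793 -0.0076  0.0428] bx 0.4714 by -0.0872
scene shuttle_grip [(np.float64(0.5181), np.float64(-0.2078), 0.022, 0.64)]
scene grip_center [(np.float64(0.568), np.float64(-0.1433), 0.023, 0.71), (np.float64(0.5139), np.float64(-0.2097), 0.048, 0.48)]
scene reader_head [(np.float64(0.5121), np.float64(0.0149), 0.001, 0.95), (np.float64(0.5171), np.float64(-0.2097), 0.052, 0.64)]
scene tray [(np.float64(0.5177), np.float64(-0.0903), 0.024, 0.96)]
side shuttle_grip [(np.float64(0.5187), np.float64(-0.2119), 0.023, 0.56)]
side grip_center [(np.float64(0.5167), np.float64(-0.2123), 0.047, 0.71)]
side reader_head [(np.float64(0.5111), np.float64(0.0188), -0.003, 0.82), (np.float64(0.5167), np.float64(-0.2124), 0.049, 0.68)]
side tray [(np.float64(0.5144), np.float64(-0.094), 0.024, 0.81), (np.float64(0.5998), np.float64(0.3141), -0.003, 0.5)]
wrist shuttle_grip []
wrist grip_center [(np.float64(0.5201), np.float64(-0.2056), 0.049, 0.58)]
wrist reader_head [(np.float64(0.5104), np.float64(0.0152), -0.001, 0.58)]
wrist tray []
t 16.1 bx 0.3931 by -0.2045 z 0.0965 Fbx 0.54 Fby -0.32 Fz -0.08 gap 0.007 yaw 0.1662
```

The stack front is vertical within about 2 mm and level with the plate edge, so the stack is square. Next I grip the post with the jaws along the rail.

```bash
python3 -m jog '[{"offset":[2,0,0],"spin":0,"claw":0.3},{"offset":[4,0,-0.1],"spin":0,"claw":0.6},{"offset":[6,0,-0.2],"spin":0,"claw":0.6},{"offset":[8,0,-0.3],"spin":-0.008,"claw":0.6},{"offset":[10,0,-0.4],"spin":-0.008,"claw":0.6},{"offset":[11.5,0,-0.5],"spin":-0.008,"claw":0.6},{"offset":[12.3,0,-0.5],"spin":-0.008,"claw":0.6},{"offset":[12.3,0,-0.5],"spin":-0.008,"claw":0.6},{"offset":[12.3,0,-0.5],"spin":-0.008,"claw":0.6},{"offset":[12.3,0,-0.5],"spin":-0.008,"claw":0.6}]'
python3 - <<'E'
from h import *
bs(); im,K,R,t=wcam('w6'); print('target off at z .0295:',off(np.r_[.516*bx-.209*by,.0295]))
cv2.imwrite('pics/w6c.png',cv2.resize(im[200:480,170:470],None,fx=2.1,fy=2.1,interpolation=cv2.INTER_CUBIC))
E
```

```text
clock: 16.93
tool_pos: [0.5428, -0.1209, 0.0962]
tool_rot: [0.705, -0.704, -0.061, 0.062]
force: [0.1, -0.5, -0.1]
finger_gap: 0.601
t 16.93 bx 0.5152 by -0.2094 z 0.0962 Fbx 0.04 Fby -0.55 Fz -0.1 gap 0.601 yaw 0.174
target off at z .0295: [0.08 6.68 0.04]
```

View pics/w6c.png

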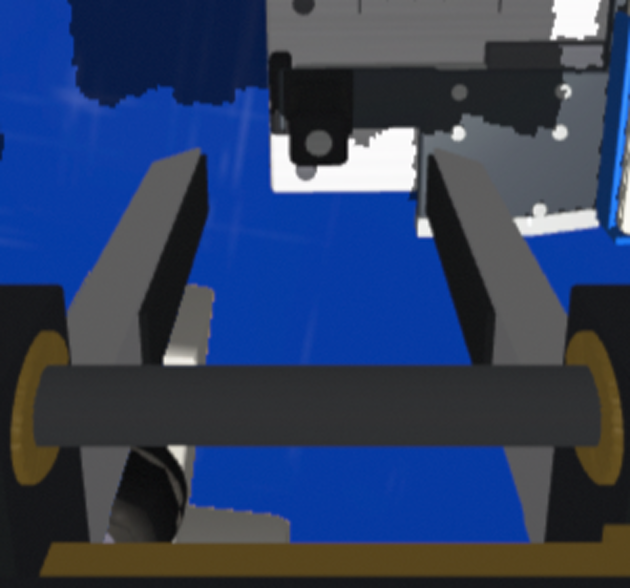

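The post top is at crop (318,143), centred between the fingertips (205–430). I'll check its x position against the projection.

Run:
```python
from h import *
r=robot.camera('wrist');T,K=r['T_tool_cam'],r['intrinsics']
for y in(0,.0322):
  for x in(-.008,0,.008):
    c=T[:3,:3].T@(np.array([x,y,0])-T[:3,3]); q=K@c; q=q[:2]/q[2]; print(y,x,((q-[170,200])*2.1).round(1))
```

```text
0 -0.008 [314.5 155.9]
0 0 [314.5 185.1]
0 0.008 [314.6 213.5]
0.0322 -0.008 [314.8 114.2]
0.0322 0 [314.8 139.7]
0.0322 0.008 [314.8 164.7]
```

Projected centre (315,140) and the observed top (318,143) agree within about 1 mm. I descend and close.

```bash
python3 -m jog '[{"offset":[0.1,1.5,0.1],"spin":0,"claw":0.6},{"offset":[0.1,3,0.1],"spin":0,"claw":0.6},{"offset":[0.1,4.5,0.1],"spin":0,"claw":0.6},{"offset":[0.1,5.5,0.1],"spin":0,"claw":0.6},{"offset":[0.1,6.5,0.1],"spin":0,"claw":0.6},{"offset":[0.1,6.6,0.1],"spin":0,"claw":0.6},{"offset":[0.1,6.6,0.1],"spin":0,"claw":0.6},{"offset":[0.1,6.6,0.1],"spin":0,"claw":0.6},{"offset":[0.1,6.6,0.1],"spin":0,"claw":0.6},{"offset":[0.1,6.6,0.1],"spin":0,"claw":0.6}]'; python3 -c "from h import *;bs()"
python3 -m jog '[{"offset":[0,0,0],"spin":0,"claw":0.3},{"offset":[0,0,0],"spin":0,"claw":0.1},{"offset":[0,0,0],"spin":0,"claw":0},{"offset":[0,0,0],"spin":0,"claw":0},{"offset":[0,0,0],"spin":0,"claw":0},{"offset":[0,0,0],"spin":0,"claw":0},{"offset":[0,0,0],"spin":0,"claw":0},{"offset":[0,0,0],"spin":0,"claw":0},{"offset":[0,0,0],"spin":0,"claw":0},{"offset":[0,0,0],"spin":0,"claw":0}]'; python3 -c "from h import *;bs()"
```

```text
clock: 17.87
tool_pos: [0.5451, -0.12, 0.0313]
tool_rot: [-0.704, 0.705, 0.062, -0.061]
force: [0.5, 0.9, -0.6]
finger_gap: 0.595
t 17.87 bx 0.5176 by -0.209 z 0.0313 Fbx 0.62 Fby 0.76 Fz -0.64 gap 0.595 yaw 0.1742
clock: 18.7
tool_pos: [0.5445, -0.1198, 0.0304]
tool_rot: [-0.704, 0.704, 0.062, -0.062]
force: [-0.2, 0.1, -0.3]
finger_gap: 0.189
t 18.7 bx 0.517 by -0.2086 z 0.0304 Fbx -0.15 Fby 0.13 Fz -0.32 gap 0.189 yaw 0.1746
```

```bash
cat >> h.py <<'E'
def sl():
    p,R,o=pose(); a=.1745; u=np.array([-np.sin(a),np.cos(a)]); v=np.array([np.cos(a),np.sin(a)]); F=o['force']; d=(p-[.5445,-.1198,.0304])
    print('t',round(o['clock'],2),'s',round(1e3*d[:2]@u,2),'lat',round(1e3*d[:2]@v,2),'z',round(p[2],4),'Fs',round(F[:2]@u,2),'Flat',round(F[:2]@v,2),'Fz',round(F[2],2),'gap',round(o['finger_gap'],3),'yaw',round(np.arctan2(R[1,0],R[0,0]),4),'Mz',o['ft_torque'].round(2))
E
python3 -m jog '[{"offset":[0,0,0.3],"spin":0,"claw":0},{"offset":[0,0,1],"spin":0,"claw":0},{"offset":[0,0,1.8],"spin":0,"claw":0},{"offset":[0,0,2.6],"spin":0,"claw":0},{"offset":[0,0,3.4],"spin":0,"claw":0},{"offset":[0,0,4.2],"spin":0,"claw":0},{"offset":[0,0,5],"spin":0,"claw":0},{"offset":[0,0,5.5],"spin":0,"claw":0},{"offset":[0,0,5.8],"spin":0,"claw":0},{"offset":[0,0,6],"spin":0,"claw":0}]'; python3 -c "from h import *;sl();robot.camera('side');sl()"
```

```text
clock: 19.53
tool_pos: [0.5336, -0.0601, 0.0304]
tool_rot: [0.704, -0.704, -0.061, 0.062]
force: [-4.4, -2.1, 2.4]
finger_gap: 0.187
t 19.53 s 60.71 lat -0.41 z 0.0304 Fs -1.29 Flat -4.67 Fz 2.45 gap 0.187 yaw 0.1749 Mz [-0.31  0.56  0.2 ]
t 19.58 s 60.93 lat -0.42 z 0.0303 Fs 0.93 Flat -4.52 Fz 3.92 gap 0.19 yaw 0.1747 Mz [0.08 0.67 0.21]
```

```bash
python3 -m jog '[{"offset":[-0.03,0,0.2],"spin":0,"claw":0},{"offset":[-0.05,0,0.5],"spin":0,"claw":0},{"offset":[-0.06,0,0.8],"spin":0,"claw":0},{"offset":[-0.06,0,1.1],"spin":0,"claw":0},{"offset":[-0.06,0,1.4],"spin":0,"claw":0},{"offset":[-0.06,0,1.7],"spin":0,"claw":0},{"offset":[-0.07,0,2.0],"spin":0,"claw":0},{"offset":[-0.07,0,2.2],"spin":0,"claw":0},{"offset":[-0.07,0,2.4],"spin":0,"claw":0},{"offset":[-0.07,0,2.5],"spin":0,"claw":0}]'; python3 -c "from h import *;sl()"; python3 -m jog '[{"offset":[-0.01,0,0.05],"spin":0,"claw":0},{"offset":[-0.01,0,0.1],"spin":0,"claw":0},{"offset":[-0.01,0,0.15],"spin":0,"claw":0},{"offset":[-0.01,0,0.2],"spin":0,"claw":0},{"offset":[-0.01,0,0.25],"spin":0,"claw":0},{"offset":[-0.01,0,0.3],"spin":0,"claw":0},{"offset":[-0.01,0,0.35],"spin":0,"claw":0},{"offset":[-0.01,0,0.4],"spin":0,"claw":0},{"offset":[-0.01,0,0.45],"spin":0,"claw":0},{"offset":[-0.01,0,0.5],"spin":0,"claw":0}]'; python3 -c "from h import *;sl()"
```

```text
clock: 20.42
tool_pos: [0.5292, -0.0364, 0.0305]
tool_rot: [-0.704, 0.705, 0.062, -0.062]
force: [-2.7, -4.8, 0.6]
finger_gap: 0.189
t 20.42 s 84.8 lat -0.62 z 0.0305 Fs -4.31 Flat -3.49 Fz 0.59 gap 0.189 yaw 0.1744 Mz [-0.65  0.37  0.23]
clock: 21.25
tool_pos: [0.5283, -0.0317, 0.0305]
tool_rot: [-0.704, 0.705, 0.062, -0.061]
force: [-2.7, -5.2, 0.4]
finger_gap: 0.189
t 21.25 s 89.56 lat -0.68 z 0.0305 Fs -4.62 Flat -3.59 Fz 0.39 gap 0.189 yaw 0.1742 Mz [-0.67  0.35  0.23]
```

```bash
python3 -m jog '[{"offset":[-0.02,0,0.02],"spin":0,"claw":0},{"offset":[-0.04,0,0.05],"spin":0,"claw":0},{"offset":[-0.06,0,0.08],"spin":0,"claw":0},{"offset":[-0.06,0,0.11],"spin":0,"claw":0},{"offset":[-0.06,0,0.14],"spin":0,"claw":0},{"offset":[-0.06,0,0.17],"spin":0,"claw":0},{"offset":[-0.06,0,0.2],"spin":0,"claw":0},{"offset":[-0.06,0,0.22],"spin":0,"claw":0},{"offset":[-0.06,0,0.24],"spin":0,"claw":0},{"offset":[-0.06,0,0.26],"spin":0,"claw":0}]'; python3 -c "from h import *;sl()"; python3 -m jog '[{"offset":[0,0,0.02],"spin":0,"claw":0},{"offset":[0,0,0.04],"spin":0,"claw":0},{"offset":[0,0,0.06],"spin":0,"claw":0},{"offset":[0,0,0.08],"spin":0,"claw":0},{"offset":[0,0,0.1],"spin":0,"claw":0},{"offset":[0,0,0.12],"spin":0,"claw":0},{"offset":[0,0,0.14],"spin":0,"claw":0},{"offset":[0,0,0.16],"spin":0,"claw":0},{"offset":[0,0,0.18],"spin":0,"claw":0},{"offset":[0,0,0.2],"spin":0,"claw":0}]'; python3 -c "from h import *;sl()"
```

```text
clock: 22.08
tool_pos: [0.5276, -0.0288, 0.0305]
tool_rot: [-0.704, 0.705, 0.062, -0.061]
force: [3.5, -3.4, -4.2]
finger_gap: 0.189
t 22.08 s 92.53 lat -0.82 z 0.0305 Fs -3.98 Flat 2.81 Fz -4.15 gap 0.189 yaw 0.1742 Mz [-0.67 -0.59  0.24]
clock: 22.92
tool_pos: [0.5273, -0.0269, 0.0305]
tool_rot: [-0.704, 0.705, 0.062, -0.061]
force: [3.3, -4.5, -4.7]
finger_gap: 0.19
t 22.92 s 94.49 lat -0.83 z 0.0305 Fs -5.04 Flat 2.51 Fz -4.69 gap 0.19 yaw 0.1742 Mz [-0.74 -0.6   0.2 ]
```

```bash
python3 -m jog '[{"offset":[0.01,0,0.02],"spin":0,"claw":0},{"offset":[0.02,0,0.04],"spin":0,"claw":0},{"offset":[0.02,0,0.06],"spin":0,"claw":0},{"offset":[0.02,0,0.08],"spin":0,"claw":0},{"offset":[0.02,0,0.1],"spin":0,"claw":0},{"offset":[0.02,0,0.12],"spin":0,"claw":0},{"offset":[0.02,0,0.14],"spin":0,"claw":0},{"offset":[0.02,0,0.16],"spin":0,"claw":0},{"offset":[0.02,0,0.18],"spin":0,"claw":0},{"offset":[0.02,0,0.2],"spin":0,"claw":0}]'; python3 -c "from h import *;sl()"; python3 -m jog '[{"offset":[0,0,0.02],"spin":0,"claw":0},{"offset":[0,0,0.04],"spin":0,"claw":0},{"offset":[0,0,0.06],"spin":0,"claw":0},{"offset":[0,0,0.08],"spin":0,"claw":0},{"offset":[0,0,0.1],"spin":0,"claw":0},{"offset":[0,0,0.12],"spin":0,"claw":0},{"offset":[0,0,0.14],"spin":0,"claw":0},{"offset":[0,0,0.16],"spin":0,"claw":0},{"offset":[0,0,0.18],"spin":0,"claw":0},{"offset":[0,0,0.2],"spin":0,"claw":0}]'; python3 -c "from h import *;sl()"
```

```text
clock: 23.75
tool_pos: [0.5268, -0.0247, 0.0305]
tool_rot: [0.704, -0.704, -0.062, 0.061]
force: [3.7, -3.5, -4.9]
finger_gap: 0.188
t 23.75 s 96.72 lat -0.9 z 0.0305 Fs -4.09 Flat 3.07 Fz -4.86 gap 0.188 yaw 0.1741 Mz [-0.59 -0.73  0.18]
clock: 24.58
tool_pos: [0.5265, -0.0227, 0.0305]
tool_rot: [0.704, -0.704, -0.062, 0.061]
force: [4.1, -3.1, -5.6]
finger_gap: 0.189
t 24.58 s 98.72 lat -0.87 z 0.0305 Fs -3.77 Flat 3.52 Fz -5.59 gap 0.189 yaw 0.1742 Mz [-0.52 -0.8   0.21]
```

```bash
python3 -m jog '[{"offset":[0.01,0,0.02],"spin":0,"claw":0},{"offset":[0.02,0,0.04],"spin":0,"claw":0},{"offset":[0.03,0,0.06],"spin":0,"claw":0},{"offset":[0.03,0,0.08],"spin":0,"claw":0},{"offset":[0.03,0,0.1],"spin":0,"claw":0},{"offset":[0.03,0,0.12],"spin":0,"claw":0},{"offset":[0.03,0,0.14],"spin":0,"claw":0},{"offset":[0.03,0,0.16],"spin":0,"claw":0},{"offset":[0.03,0,0.18],"spin":0,"claw":0},{"offset":[0.03,0,0.2],"spin":0,"claw":0}]'; python3 -c "from h import *;sl()"; python3 -m jog '[{"offset":[0,0,0.02],"spin":0,"claw":0},{"offset":[0,0,0.04],"spin":0,"claw":0},{"offset":[0,0,0.06],"spin":0,"claw":0},{"offset":[0,0,0.08],"spin":0,"claw":0},{"offset":[0,0,0.1],"spin":0,"claw":0},{"offset":[0,0,0.12],"spin":0,"claw":0},{"offset":[0,0,0.14],"spin":0,"claw":0},{"offset":[0,0,0.16],"spin":0,"claw":0},{"offset":[0,0,0.18],"spin":0,"claw":0},{"offset":[0,0,0.2],"spin":0,"claw":0}]'; python3 -c "from h import *;sl()"
```

```text
clock: 25.42
tool_pos: [0.5262, -0.0208, 0.0305]
tool_rot: [0.704, -0.704, -0.061, 0.062]
force: [2.5, -3.6, -3.0]
finger_gap: 0.191
t 25.42 s 100.66 lat -0.87 z 0.0305 Fs -3.98 Flat 1.79 Fz -3.0 gap 0.191 yaw 0.1742 Mz [-0.61 -0.53  0.22]
clock: 26.25
tool_pos: [0.5258, -0.0189, 0.0305]
tool_rot: [-0.704, 0.704, 0.061, -0.062]
force: [1.8, -3.0, -1.5]
finger_gap: 0.191
t 26.25 s 102.66 lat -0.91 z 0.0305 Fs -3.23 Flat 1.28 Fz -1.52 gap 0.191 yaw 0.1742 Mz [-0.61 -0.43  0.28]
```

```bash
python3 -m jog '[{"offset":[0,0,0.02],"spin":0,"claw":0},{"offset":[0,0,0.04],"spin":0,"claw":0},{"offset":[0,0,0.06],"spin":0,"claw":0},{"offset":[0,0,0.08],"spin":0,"claw":0},{"offset":[0,0,0.1],"spin":0,"claw":0},{"offset":[0,0,0.11],"spin":0,"claw":0},{"offset":[0,0,0.12],"spin":0,"claw":0},{"offset":[0,0,0.13],"spin":0,"claw":0},{"offset":[0,0,0.14],"spin":0,"claw":0},{"offset":[0,0,0.15],"spin":0,"claw":0}]'; python3 -c "from h import *;sl()"; python3 -m jog '[{"offset":[0,0,0.02],"spin":0,"claw":0},{"offset":[0,0,0.04],"spin":0,"claw":0},{"offset":[0,0,0.06],"spin":0,"claw":0},{"offset":[0,0,0.08],"spin":0,"claw":0},{"offset":[0,0,0.1],"spin":0,"claw":0},{"offset":[0,0,0.11],"spin":0,"claw":0},{"offset":[0,0,0.12],"spin":0,"claw":0},{"offset":[0,0,0.13],"spin":0,"claw":0},{"offset":[0,0,0.14],"spin":0,"claw":0},{"offset":[0,0,0.15],"spin":0,"claw":0}]'; python3 -c "from h import *;sl()"
```

```text
clock: 27.08
tool_pos: [0.5256, -0.0174, 0.0305]
tool_rot: [-0.704, 0.704, 0.062, -0.062]
force: [0.5, -2.9, -0.3]
finger_gap: 0.189
t 27.08 s 104.13 lat -0.88 z 0.0305 Fs -2.93 Flat -0.05 Fz -0.33 gap 0.189 yaw 0.1743 Mz [-0.44 -0.31  0.17]
clock: 27.92
tool_pos: [0.5253, -0.0159, 0.0304]
tool_rot: [0.704, -0.704, -0.061, 0.062]
force: [-0.1, -3.8, -0.7]
finger_gap: 0.192
t 27.92 s 105.66 lat -0.9 z 0.0304 Fs -3.69 Flat -0.73 Fz -0.67 gap 0.192 yaw 0.1742 Mz [-0.65 -0.2   0.21]
```

```bash
python3 -m jog '[{"offset":[0,0,0.02],"spin":0,"claw":0},{"offset":[0,0,0.04],"spin":0,"claw":0},{"offset":[0,0,0.06],"spin":0,"claw":0},{"offset":[0,0,0.08],"spin":0,"claw":0},{"offset":[0,0,0.1],"spin":0,"claw":0},{"offset":[0,0,0.11],"spin":0,"claw":0},{"offset":[0,0,0.12],"spin":0,"claw":0},{"offset":[0,0,0.13],"spin":0,"claw":0},{"offset":[0,0,0.14],"spin":0,"claw":0},{"offset":[0,0,0.15],"spin":0,"claw":0}]'; python3 -c "from h import *;sl()"; python3 -m jog '[{"offset":[0,0,0.02],"spin":0,"claw":0},{"offset":[0,0,0.04],"spin":0,"claw":0},{"offset":[0,0,0.06],"spin":0,"claw":0},{"offset":[0,0,0.08],"spin":0,"claw":0},{"offset":[0,0,0.1],"spin":0,"claw":0},{"offset":[0,0,0.11],"spin":0,"claw":0},{"offset":[0,0,0.12],"spin":0,"claw":0},{"offset":[0,0,0.13],"spin":0,"claw":0},{"offset":[0,0,0.14],"spin":0,"claw":0},{"offset":[0,0,0.15],"spin":0,"claw":0}]'; python3 -c "from h import *;sl()"
```

```text
clock: 28.75
tool_pos: [0.525, -0.0144, 0.0304]
tool_rot: [0.704, -0.704, -0.061, 0.062]
force: [0.2, -3.5, -0.2]
finger_gap: 0.186
t 28.75 s 107.21 lat -0.9 z 0.0304 Fs -3.47 Flat -0.41 Fz -0.16 gap 0.186 yaw 0.1743 Mz [-0.57 -0.14  0.21]
clock: 29.58
tool_pos: [0.5247, -0.0128, 0.0304]
tool_rot: [0.705, -0.704, -0.061, 0.062]
force: [0.1, -1.1, 0.1]
finger_gap: 0.189
t 29.58 s 108.77 lat -0.88 z 0.0304 Fs -1.14 Flat -0.13 Fz 0.06 gap 0.189 yaw 0.1741 Mz [-0.23  0.01  0.26]
```

Drag is falling, so the ball is entering the notch. From here I use 1 mm steps.

```bash
python3 -m jog '[{"offset":[0,0,0.02],"spin":0,"claw":0},{"offset":[0,0,0.03],"spin":0,"claw":0},{"offset":[0,0,0.04],"spin":0,"claw":0},{"offset":[0,0,0.05],"spin":0,"claw":0},{"offset":[0,0,0.06],"spin":0,"claw":0},{"offset":[0,0,0.07],"spin":0,"claw":0},{"offset":[0,0,0.08],"spin":0,"claw":0},{"offset":[0,0,0.09],"spin":0,"claw":0},{"offset":[0,0,0.1],"spin":0,"claw":0},{"offset":[0,0,0.1],"spin":0,"claw":0}]'; python3 -c "from h import *;sl()"
```

```text
clock: 30.42
tool_pos: [0.5246, -0.0118, 0.0304]
tool_rot: [0.705, -0.704, -0.061, 0.062]
force: [-1.3, -0.8, 0.2]
finger_gap: 0.187
t 30.42 s 109.8 lat -0.9 z 0.0304 Fs -0.59 Flat -1.47 Fz 0.22 gap 0.187 yaw 0.1742 Mz [-0.03  0.07  0.32]
```

```bash
python3 -m jog '[{"offset":[0,0,0.02],"spin":0,"claw":0},{"offset":[0,0,0.03],"spin":0,"claw":0},{"offset":[0,0,0.04],"spin":0,"claw":0},{"offset":[0,0,0.05],"spin":0,"claw":0},{"offset":[0,0,0.06],"spin":0,"claw":0},{"offset":[0,0,0.07],"spin":0,"claw":0},{"offset":[0,0,0.08],"spin":0,"claw":0},{"offset":[0,0,0.09],"spin":0,"claw":0},{"offset":[0,0,0.1],"spin":0,"claw":0},{"offset":[0,0,0.1],"spin":0,"claw":0}]'; python3 -c "from h import *;sl()"
```

```text
clock: 31.25
tool_pos: [0.5244, -0.0109, 0.0304]
tool_rot: [0.704, -0.704, -0.061, 0.062]
force: [-1.0, 0.1, 0.6]
finger_gap: 0.188
t 31.25 s 110.75 lat -0.9 z 0.0304 Fs 0.26 Flat -1.01 Fz 0.65 gap 0.188 yaw 0.1742 Mz [0.08 0.11 0.24]
```

```bash
python3 -m jog '[{"offset":[0,0,0.02],"spin":0,"claw":0},{"offset":[0,0,0.03],"spin":0,"claw":0},{"offset":[0,0,0.04],"spin":0,"claw":0},{"offset":[0,0,0.05],"spin":0,"claw":0},{"offset":[0,0,0.06],"spin":0,"claw":0},{"offset":[0,0,0.07],"spin":0,"claw":0},{"offset":[0,0,0.08],"spin":0,"claw":0},{"offset":[0,0,0.09],"spin":0,"claw":0},{"offset":[0,0,0.1],"spin":0,"claw":0},{"offset":[0,0,0.1],"spin":0,"claw":0}]'; python3 -c "from h import *;sl()
for i in range(3): robot.camera('side');sl()"
```

```text
clock: 32.08
tool_pos: [0.5243, -0.0103, 0.0305]
tool_rot: [-0.704, 0.705, 0.062, -0.062]
force: [-1.8, -4.5, 0.1]
finger_gap: 0.19
t 32.08 s 111.37 lat -0.88 z 0.0305 Fs -4.16 Flat -2.56 Fz 0.09 gap 0.19 yaw 0.1743 Mz [-0.51  0.18  0.28]
t 32.13 s 111.39 lat -0.88 z 0.0305 Fs -3.32 Flat -2.94 Fz -0.07 gap 0.187 yaw 0.1743 Mz [-0.51  0.15  0.24]
t 32.18 s 111.42 lat -0.88 z 0.0304 Fs -3.22 Flat -2.53 Fz -0.72 gap 0.189 yaw 0.1743 Mz [-0.52  0.12  0.22]
t 32.23 s 111.41 lat -0.86 z 0.0305 Fs -3.5 Flat -1.98 Fz -0.68 gap 0.193 yaw 0.1743 Mz [-0.57  0.1   0.21]
```

Resistance jumped sharply at s≈111.4 mm after the forward pull. I probe 0.5 mm to confirm the notch's wall, staying well under 15 N, and then relax back.

```bash
python3 -m jog '[{"offset":[0,0,0.01],"spin":0,"claw":0},{"offset":[0,0,0.02],"spin":0,"claw":0},{"offset":[0,0,0.03],"spin":0,"claw":0},{"offset":[0,0,0.04],"spin":0,"claw":0},{"offset":[0,0,0.04],"spin":0,"claw":0},{"offset":[0,0,0.04],"spin":0,"claw":0},{"offset":[0,0,0.04],"spin":0,"claw":0},{"offset":[0,0,0.04],"spin":0,"claw":0},{"offset":[0,0,0.04],"spin":0,"claw":0},{"offset":[0,0,0.04],"spin":0,"claw":0}]'; python3 -c "from h import *;sl()"
python3 -m jog '[{"offset":[0,0,-0.02],"spin":0,"claw":0},{"offset":[0,0,-0.04],"spin":0,"claw":0},{"offset":[0,0,-0.06],"spin":0,"claw":0},{"offset":[0,0,-0.07],"spin":0,"claw":0},{"offset":[0,0,-0.07],"spin":0,"claw":0},{"offset":[0,0,-0.07],"spin":0,"claw":0},{"offset":[0,0,-0.07],"spin":0,"claw":0},{"offset":[0,0,-0.07],"spin":0,"claw":0},{"offset":[0,0,-0.07],"spin":0,"claw":0},{"offset":[0,0,-0.07],"spin":0,"claw":0}]'; python3 -c "from h import *;sl()"
```

```text
clock: 33.07
tool_pos: [0.5243, -0.01, 0.0305]
tool_rot: [-0.704, 0.705, 0.062, -0.062]
force: [-1.3, -4.6, -0.8]
finger_gap: 0.192
t 33.07 s 111.62 lat -0.88 z 0.0305 Fs -4.33 Flat -2.13 Fz -0.8 gap 0.192 yaw 0.1743 Mz [-0.9   0.12  0.27]
clock: 33.9
tool_pos: [0.5243, -0.0102, 0.0304]
tool_rot: [0.705, -0.704, -0.061, 0.062]
force: [-3.3, -2.3, 0.7]
finger_gap: 0.189
t 33.9 s 111.48 lat -0.89 z 0.0304 Fs -1.7 Flat -3.62 Fz 0.65 gap 0.189 yaw 0.1742 Mz [-0.35  0.24  0.25]
```

```bash
python3 -m jog '[{"offset":[0,0,-0.02],"spin":0,"claw":0},{"offset":[0,0,-0.04],"spin":0,"claw":0},{"offset":[0,0,-0.06],"spin":0,"claw":0},{"offset":[0,0,-0.06],"spin":0,"claw":0},{"offset":[0,0,-0.06],"spin":0,"claw":0},{"offset":[0,0,-0.06],"spin":0,"claw":0},{"offset":[0,0,-0.06],"spin":0,"claw":0},{"offset":[0,0,-0.06],"spin":0,"claw":0},{"offset":[0,0,-0.06],"spin":0,"claw":0},{"offset":[0,0,-0.06],"spin":0,"claw":0}]'; python3 -c "from h import *;sl();robot.camera('side');sl()"
python3 -m jog '[{"offset":[0,0,0.02],"spin":0,"claw":0},{"offset":[0,0,0.04],"spin":0,"claw":0},{"offset":[0,0,0.05],"spin":0,"claw":0},{"offset":[0,0,0.05],"spin":0,"claw":0},{"offset":[0,0,0.05],"spin":0,"claw":0},{"offset":[0,0,0.05],"spin":0,"claw":0},{"offset":[0,0,0.05],"spin":0,"claw":0},{"offset":[0,0,0.05],"spin":0,"claw":0},{"offset":[0,0,0.05],"spin":0,"claw":0},{"offset":[0,0,0.05],"spin":0,"claw":0}]'
python3 - <<'E'
from h import *
sl()
robot.camera('scene');robot.camera('side');im,K,R,t=wcam('w7')
cv2.imwrite('pics/w7c.png',im)
for c in('scene','side','wrist'):
  for n in('tray','grip_center','reader_head','head_notch','shuttle_notch'):
    print(c,n,[(np.dot(d['xyz'][:2],bx).round(4),np.dot(d['xyz'][:2],by).round(4),round(d['xyz'][2],3),round(d['confidence'],2)) for d in robot.pinpoint(n,c)][:2])
sl()
E
```

```text
clock: 34.73
tool_pos: [0.5244, -0.0106, 0.0304]
tool_rot: [0.705, -0.704, -0.061, 0.062]
force: [-2.9, 3.7, 0.0]
finger_gap: 0.188
t 34.73 s 111.03 lat -0.87 z 0.0304 Fs 4.13 Flat -2.22 Fz 0.05 gap 0.188 yaw 0.1741 Mz [0.57 0.29 0.3 ]
t 34.78 s 111.01 lat -0.88 z 0.0304 Fs 2.37 Flat -1.3 Fz 0.74 gap 0.186 yaw 0.1741 Mz [0.64 0.25 0.19]
clock: 35.62
tool_pos: [0.5244, -0.0105, 0.0304]
tool_rot: [-0.704, 0.705, 0.062, -0.062]
force: [-1.5, -0.7, -0.7]
finger_gap: 0.19
t 35.62 s 111.11 lat -0.86 z 0.0304 Fs -0.39 Flat -1.57 Fz -0.69 gap 0.19 yaw 0.1743 Mz [0.11 0.27 0.21]
scene tray []
scene grip_center [(np.float64(0.5143), np.float64(-0.1008), 0.052, 0.64)]
scene reader_head [(np.float64(0.5127), np.float64(0.0171), -0.001, 0.78)]
scene head_notch []
scene shuttle_notch []
side tray []
side grip_center [(np.float64(0.5187), np.float64(-0.0993), 0.05, 0.35)]
side reader_head [(np.float64(0.512), np.float64(0.0215), 0.0, 0.83)]
side head_notch [(np.float64(0.3554), np.float64(-0.3438), -0.0, 0.34)]
side shuttle_notch []
wrist tray []
wrist grip_center [(np.float64(0.5145), np.float64(-0.0956), 0.049, 0.8)]
wrist reader_head [(np.float64(0.5116), np.float64(0.0158), -0.001, 0.63)]
wrist head_notch []
wrist shuttle_notch []
t 36.52 s 111.2 lat -0.86 z 0.0304 Fs -1.47 Flat -2.98 Fz -0.22 gap 0.193 yaw 0.1742 Mz [-0.1   0.28  0.26]
```

View pics/w7c.png

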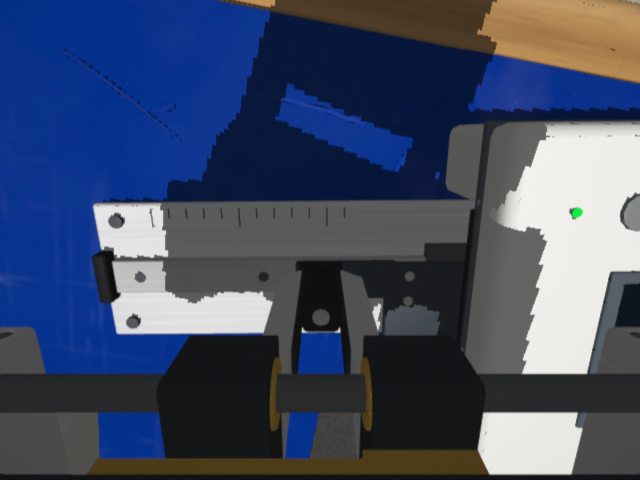

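The picture shows the post at (320,300) held between the jaws and the stack inside the head past column 465. Force is near zero at s≈111.1 mm and it resists both ways, so I hand the job in.

```bash
python3 -c "from h import *
robot.job_done();sl()"
```

```text
the job is handed in; nothing more can be done
the job is handed in; nothing more can be done
```

The four cassettes are tapped in and the shuttle sits in the detent notch with the grip still held. I handed the job in at about 36.5 s; no verdict is reported.

- **Stack:** I pushed the protruding ends in with the closed fingers until the contact force rose to about 6 N at the back wall. The picture taken afterwards showed a flat stack front, vertical to within about 2 mm. It passed into the reader head without catching.
- **Slide:** I gripped the black post and slid it in small steps. Drag was 3–5 N on the ramp and flat. From about 108.8 mm of travel it fell, and it was about zero by 110.8 mm. By 111.4 mm it had jumped to about 4 N of resistance.
- **Notch check:** Half-millimetre probes were resisted both ways, about −4.3 N forward and +2.4 to +4.1 N back. I left it at about 111.1–111.2 mm, still gripping, with little force along the rail (−0.4 to −1.5 N).
- **Checks that were weaker or missing:**
  - The networks' estimates of the grip-to-head distance differed by camera (111 to 121 mm, mean 117, expected 115).
  - No camera found the notch points themselves, so the seating rests on the measured forces.
  - A sideways force of 1.5–3 N remained on the grip.
- **Bystanders:** I touched nothing else on the bench, but took no separate check picture of the other items at the end.

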